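# Ratchet the pillar clamp down on the sheet

### The arm

A 6-joint arm with a two-finger parallel gripper is mounted at the origin on the work surface. World frame = base frame: x ahead of the robot, y to its left, z up, the work surface at z = 0. Lengths are in mm, angles in rad, forces in N, time in s.
With the tool pointing down it reaches from about 400 to 925 mm from the base axis. Payload 12.5 kg.
Tool frame: the origin (TCP) lies on the centre line of the jaws, within the pads' length; the fingertips stand 19 mm ahead of it and the grasp point (between the pads) is the TCP; y points along the fingers, x is the direction in which the jaws open and shut, and the axes are right-handed (so a half turn about y gives the same grasp; the last joint's range is limited). The gripper opens to 95 mm and grips with 3 to 60 N. Pads are 20 mm wide; open, the fingers measure 119 mm over their backs; the gripper's body (75 mm by 180 mm) begins 59 mm behind the grasp point.
Start: joints at [1.189, 0.491, 1.559, -0, 1.092, -0.106], TCP at [170.18, 601.401, 233.661] pointing down, gripper open.
Joint ranges: [-3.1, 3.1], [-0.84, 2.19], [0.05, 2.79], [-1.13, 4.28], [0.06, 2.93], [-2.69, 2.69]. Speed limits (rad/s): [2.22, 2.22, 2.79, 3.14, 3.14, 3.14].

### API

Orientations are given as [roll, pitch, yaw] about the fixed x, y, z axes, in that order (R = Rz(yaw) Ry(pitch) Rx(roll)).
In Python, from cell import env gives the robot as it stands. The module is installed in compiled form; this text tells all that it offers.
- The arm moves only by the tool move_arm, never from a script. Its argument "rows" is a list of rows, each an object of numbers: "tx", "ty", "tz": the shift along the tool's x, y, z in cm; "rx", "ry", "rz": the turn, a rotation vector about the tool's x, y, z in rad; "grip": the opening in per cent of the stroke, from 0 (shut) to 100 (fully open). In form: [{"tx": .., "ty": .., "tz": .., "rx": .., "ry": .., "rz": .., "grip": ..}, ...]. A call has 1 to 10 rows; each row shifts and turns the commanded pose from where the row before left it, along the tool's axes as they then stand; what a row does not reach is not made up. A row lasts 1/12 s, in which the tool goes at most 41.7 mm and 7.16 degrees, less where a joint would pass 70% of its speed; a pose out of reach is approached as far as the arm can. A call is refused whole if a number of a shift passes 4.17 or a number of a turn 0.125, either way. A call with a gripper value outside its range is refused whole. The fingers move at their own pace and stop on an object; the grip force is fixed at half the most. Time passes only in rows, so rows that do not move let the fingers close. It gives the time, the measured TCP pose, the force and the opening at its end, in the units of the state.
- env.state(): the state, without advancing time (a new reading comes with each control period).
- env.read_camera(name): name is "side" or "top" or "wrist"; returns (picture, depth): 480x640x3 uint8, blue, green, red; 480x640 float32, mm along the optical axis (not along the pixel's ray), 0 where there is no reading.
- env.calibration(name): a dict with "vertical_fov" (degrees; the focal length in pixels is half the picture's height over the tangent of half this angle, whatever the lens; pixels are square), "cx", "cy" (the principal point, pixels), "eye" and "rotation" of the camera in the world. Camera axes: x right, y up, looking along -z (the intrinsics and any distortion apply to the point x, -y, -z); pixel columns grow to the right and rows downward; lengths in mm; the calibration is good to about 2 mm. A picture is of the moment at which its call begins: read the wrist's pose just before it. calibration takes no time and is no camera call; for the wrist camera it gives the pose at the moment of the call.
- env.job_done(): hands the job in, once; it reports no verdict.
The state is a dict: "t": time; "joints": joint angles; "qvel": joint speeds; "tau": joint torques, N m; "eef_pos": TCP position; "tcp_rot": TCP orientation; "ft_force": force on the tool from outside, world axes, zero at the start; "moment": the same for the moment, N m; "opening": opening from 0.0 (shut) to 1.0 (fully open).
Only numpy, scipy, OpenCV 4.12 (cv2) and the standard library are available. Lean on these libraries where they do the work, as an engineer would, in place of code of your own. Each camera call takes 0.05 s, during which the arm holds its last target.

### The job

The steel sheet on the cutting grate must be clamped before it can be cut. Work the ratchet handle of the pillar clamp back and forth between its two stop posts (swings towards the robot tighten, swings away only click back) until the nut is fully home, the strap bears on the sheet and the handle will turn it no further, then let go. Leave the sheet where it lies and do not disturb the hammer, the can or the offcut on the bench.

Things in the scene. Friction and masses are not known exactly. Their poses are not given: they have to be found in the camera images.
- clamp: fixed clamp fixture: dark steel base plate 200 x 330 x 12 mm (x -100..100, y -80..250 mm), slatted cutting grate at its +y end (top 60 mm high), clamp pillar with upright stud (20 mm thick, top 170 mm high) at its -y end. Origin on the bench on the stud's axis; +x points away from the robot (yaw within 0.4 rad), +y from stud to grate, z up
- near_post (a point): top of the near stop post (robot side), 135 mm above the bench: fixed upright round bar, 20 mm thick, at x -52, y -47 mm in the fixture's frame; stops the handle at the end of a tightening swing
- far_post (a point): top of the far stop post, the same bar at x +52, y -47 mm; stops the handle's return swing
- ratchet (a joint): handle angle about the stud, rad: 0 = pointing along the fixture's -y, positive = clockwise from above (towards the robot); the posts limit it to -0.55..0.55. Stays where left. Positive swings carry the nut (after up to 0.2 rad of free play; about 0.7 N m, 5 N at the grip); negative swings run back freely (under 0.3 N m) and the nut stays
- ratchet_grip (a point): middle of the handle's black rubber grip, a level round bar 28 mm thick, 90 to 195 mm from the stud's axis. Point on its centre line, 140 mm from the axis, 105 to 116 mm above the bench (sinks with the nut). y axis along the bar towards the stud, z up. Free above, below and beside. Ratchet head round the stud: steel disc, diameter 100, height 36 mm
- ratchet_pivot (a point): point on the stud's axis at the height of the handle's centre line; turns with the handle
- screw (a joint): angle of the hexagon nut inside the ratchet head, rad, positive = clockwise from above = tightening; starts between 0 and 0.9 and meets its hard stop (fully home, strap on the sheet) at 3.3. Nut, head, handle and strap sink together by 3 mm per rad
- strap_nose (a point): underside of the free end of the clamp strap, a dark steel bar 50 mm wide, 165 mm long and 16 mm thick lying along the fixture's y under the ratchet head; this point is 108 mm from the stud's axis and comes down to the sheet's top, 66 mm above the bench, when the nut is home
- sheet: the loose workpiece: a dark steel sheet 160 x 130 mm (with a tab 55 mm wide on the edge away from the stud), 6 mm thick, 0.95 kg, lying flat on the grate under the strap's nose; origin at the centre of its underside
- hammer: bystander: a hammer lying on the bench to the right of the fixture
- can: bystander: a closed steel can, 84 mm in diameter, 110 mm high, standing on the bench to the right of the fixture; origin at the centre of its underside
- offcut: bystander: an L-shaped steel offcut about 110 x 100 x 8 mm lying on the bench to the right of the fixture
Things that resemble listed ones, but are neither listed nor needed, are in the scene too. What is meant by the sheet is not pink or yellow, and is the smaller of those in its own colour.

How it is judged (in metres and radians):
On the way:
1. the nut is turned halfway down (value of joint screw above 1.7 rad), for 0.1 s.
At the end, for the whole second after the job is handed in: The nut is fully home (within 0.2 rad of its stop at 3.3 rad), the strap's nose is down on the sheet (underside below 67.5 mm), and the sheet is at rest within 20 mm of where it lay (value of joint screw above 3.1 rad and height (world z) of strap_nose below 0.0675 m and distance of sheet from where it was at the start of the episode below 0.02 m and linear speed of sheet below 0.02 m/s); the robot touches nothing.
It fails at once if the sheet is shifted by more than 20 mm (distance of sheet from where it was at the start of the episode above 0.02 m).
It fails at once if the hammer, the can or the offcut is shifted by more than 30 mm (distance of any of hammer, can, offcut from where it was at the start of the episode above 0.03 m).
It also fails if it takes over 64 s, if anything falls off the work surface, if the arm or the gripper's body presses on something with over 40 N, if the wrist force passes 120 N, or if a joint passes its speed limit or range.

## Working session

There is one attempt and no reset: what is moved stays moved. The work goes in short steps, Python scripts to look and compute and a tool call to move; the robot and the scene stay as the last step left them, time stands still between calls to the robot, and variables do not carry over. Pictures are saved under pics/ and viewed, and the job is handed in when it is done.

Besides the shell and the picture viewer there is one more tool, called after "Emit:" as name(argument=value, ...), one argument or row to a line, values as JSON. move_arm: Moves the arm, as the interface text tells. Its arguments: {"type":"object","properties":{"rows":{"type":"array"}},"required":["rows"]}

```bash
mkdir -p pics; cat > h.py <<'E'
from cell import env
import numpy as np, cv2
E
python3 - <<'E'
from h import *
s=env.state(); print(s)
for n in ["side","top","wrist"]:
    c=env.calibration(n); print(n,c)
    p,d=env.read_camera(n); cv2.imwrite(f"pics/{n}0.png",p); np.save(f"{n}0.npy",d)
E
```

```text
{'t': 0.0, 'joints': array([ 1.18940633e+00,  4.91531912e-01,  1.55945321e+00, -2.73371484e-05,
        1.09175962e+00, -1.05588341e-01]), 'qvel': array([ 2.01084420e-03, -9.99120778e-04, -6.84266444e-05, -7.70796071e-04,
        1.28236362e-04, -4.75151818e-04]), 'tau': array([ 1.30853492e-03, -6.12632632e+01, -2.58175671e+01,  6.92857127e-02,
        4.81304002e-02, -7.29677413e-05]), 'eef_pos': array([170.08570098, 601.16069414, 233.07763828]), 'tcp_rot': array([-1.57069902e+00,  1.14822174e-03,  1.29500734e+00]), 'ft_force': array([0.11175617, 1.18839018, 0.13136434]), 'moment': array([ 0.01316112, -0.01240257, -0.0139013 ]), 'opening': 0.995195137932319}
side {'vertical_fov': 45.32809466330495, 'cx': 317.38490176397534, 'cy': 234.52845461425434, 'eye': array([  211.06375087, -1079.50080246,   717.53781325]), 'rotation': array([ 1.07309995,  0.01125251, -0.18092553])}
top {'vertical_fov': 50.38606261635866, 'cx': 310.5954442235706, 'cy': 233.9045823638405, 'eye': array([ 239.79756618,   22.00520186, 1487.06344057]), 'rotation': array([ 0.12452296,  0.00857037, -1.59357141])}
wrist {'vertical_fov': 70.40042947979563, 'cx': 320.34543681631493, 'cy': 239.03689824031846, 'eye': array([ 92.26822471, 622.98008693, 383.70249047]), 'rotation': array([-0.29078669,  0.00172563,  1.29548575])}
```

View pics/side0.png

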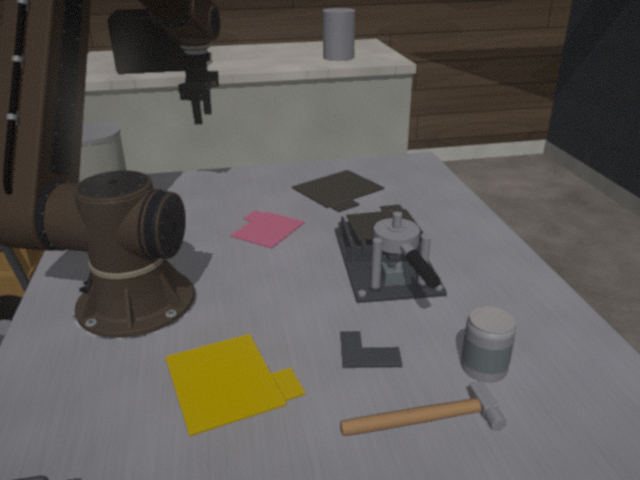

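View pics/top0.png

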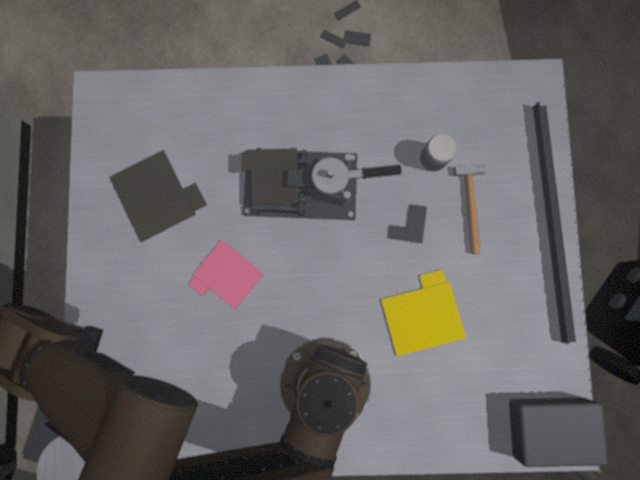

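View pics/wrist0.png

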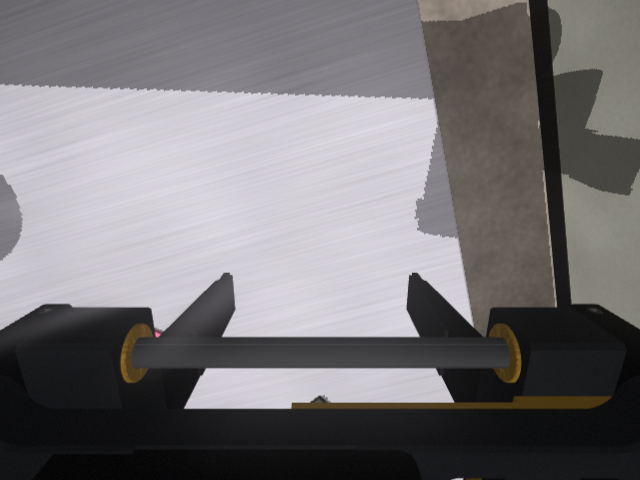

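The top view shows the fixture around (300,185), its stud near (330,175) and the black grip from (362,172) to (400,170). The can is at (438,152), close to the handle's end. Next I'll measure these.

```bash
cat >> h.py <<'E'
from scipy.spatial.transform import Rotation as Ro
def cam(c):
    f=240/np.tan(np.radians(c["vertical_fov"])/2); return f,c["cx"],c["cy"],np.array(c["eye"]),Ro.from_euler("xyz",c["rotation"]).as_matrix()
def pts(c,d):
    f,cx,cy,e,R=cam(c); v,u=np.mgrid[:480,:640]
    P=np.stack([(u-cx)/f*d,-(v-cy)/f*d,-d],-1); return P@R.T+e
def ray(c,u,v):
    f,cx,cy,e,R=cam(c); return e,R@np.array([(u-cx)/f,-(v-cy)/f,-1])
def onz(c,u,v,z):
    e,r=ray(c,u,v); return e+r*(z-e[2])/r[2]
def proj(c,p):
    f,cx,cy,e,R=cam(c); q=R.T@(np.array(p)-e); return cx-f*q[0]/q[2], cy+f*q[1]/q[2]
E
python3 - <<'E'
from h import *
for n in ["top","side"]:
    p=cv2.imread(f"pics/{n}0.png"); 
    x0,x1,y0,y1=(235,465,125,235) if n=="top" else (320,530,180,390)
    k=3.4 if n=="top" else 2.8
    cv2.imwrite(f"pics/{n}0z.png",cv2.resize(p[y0:y1,x0:x1],None,fx=k,fy=k,interpolation=cv2.INTER_CUBIC))
c=env.calibration("top"); d=np.load("top0.npy"); P=pts(c,d)
p=cv2.imread("pics/top0.png")
print("bench z",P[300,300],P[100,250],P[380,500])
for u,v in [(330,175),(345,175),(385,171),(395,171),(438,148),(347,160),(347,195),(275,180),(350,158)]: print(u,v,P[v,u].round(1),p[v,u])
g=(p.max(2)<45)&(P[...,2]>95)&(P[...,2]<150)
g[:, :355]=0; g[:,410:]=0; g[:160]=0;g[185:]=0
q=P[g]; print(len(q),q.mean(0),np.percentile(q,[2,98],axis=0))
m=np.cov(q[:,:2].T); w,V=np.linalg.eigh(m); print(w,V)
E
```

```text
bench z [234.38059141  65.47704201   1.46628786] [839.55108052 204.98416096   3.08612785] [  -2.20443311 -494.21792983    3.29248593]
330 175 [560.8 -25.3 168. ] [106 100  98]
345 175 [566.8 -66.8 138.9] [143 138 139]
385 171 [ 577.9 -176.7  128.1] [52 51 52]
395 171 [ 577.9 -204.4  125.2] [53 52 53]
438 148 [ 643.3 -328.2  112.1] [161 161 165]
347 160 [611.1 -74.3 128.6] [104 101 100]
347 195 [512.5 -70.7 135.4] [148 141 140]
275 180 [574.9 127.9  66.2] [65 67 73]
350 158 [614.3 -82.  136.5] [145 136 136]
4 [ 578.05868355 -179.18541682  129.89006543] [[ 570.54989485 -206.68721557  125.85689013]
 [ 586.50087221 -168.1372607   133.10485314]]
[ 18.26091989 429.06303622] [[-0.95856053 -0.28488893]
 [-0.28488893  0.95856053]]
```

```bash
python3 - <<'E'
from h import *
c=env.calibration("side"); d=np.load("side0.npy"); P=pts(c,d)
for u,v in [(397,214),(397,228),(377,241),(376,242),(425,238),(415,258),(425,268),(432,280),(440,285),(490,318),(487,350),(390,220)]: print(u,v,P[v,u].round(1))
E
```

```text
397 214 [567.3 -35.7 172.5]
397 228 [570.4 -32.1 136.7]
377 241 [513.8 -75.7 134.8]
376 242 [510.3 -80.6 135.5]
425 238 [616.3 -81.3 133.7]
415 258 [ 573.6 -143.7  126.5]
425 268 [ 578.7 -187.2  128.9]
432 280 [ 581.6 -219.6  121.6]
440 285 [653.6 -97.8  21.8]
490 318 [ 644.  -338.6  111.2]
487 350 [ 627.6 -373.7   71.7]
390 220 [568.5  13.1 133.7]
```

View pics/top0z.png

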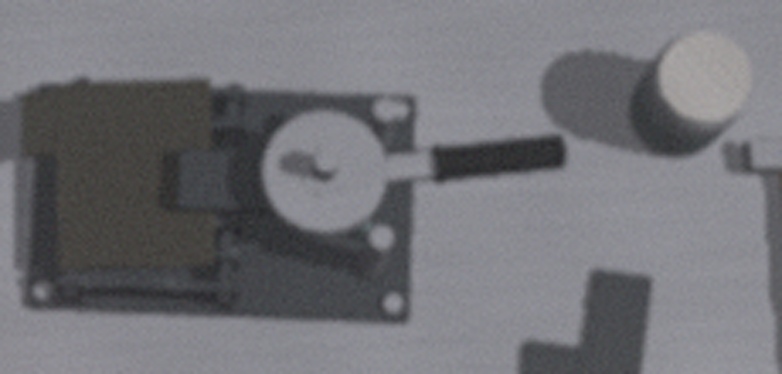

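View pics/side0z.png

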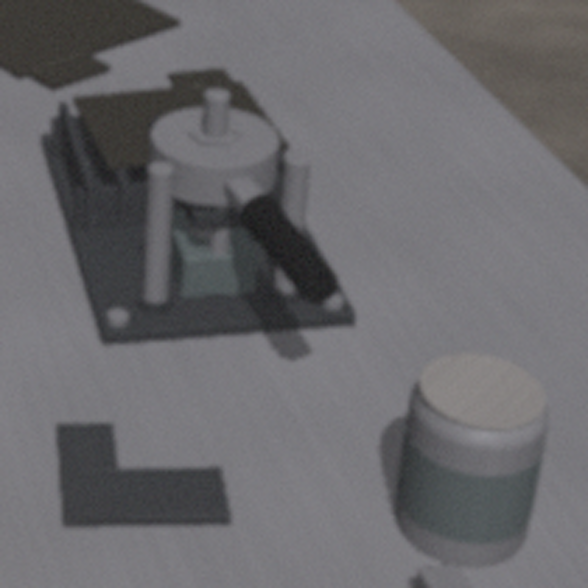

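```bash
python3 - <<'E'
from h import *
c=env.calibration("top"); d=np.load("top0.npy"); P=pts(c,d); p=cv2.imread("pics/top0.png")
# disc by colour: bright, in window
m=((p.min(2)>115)).astype(np.uint8); w=np.zeros_like(m); w[150:200,308:352]=1; m*=w
m=cv2.morphologyEx(m,cv2.MORPH_OPEN,np.ones((9,9)))
cs,_=cv2.findContours(m,0,1); k=max(cs,key=cv2.contourArea); el=cv2.fitEllipse(cv2.convexHull(k)); print("disc ellipse",el,"world@134",onz(c,*el[0],134).round(1))
print("disc h", np.median(P[m>0],0))
def blob(mask,n):
    cs,_=cv2.findContours(mask.astype(np.uint8),0,1); k=max(cs,key=cv2.contourArea); M=cv2.moments(k)
    print(n,cv2.contourArea(k),cv2.minAreaRect(k)); return M['m10']/M['m00'],M['m01']/M['m00'],k
g=np.zeros((480,640),bool); g[160:185,355:408]=(p.max(2)<80)[160:185,355:408]
u,v,k=blob(g,"griptop")
(bu,bv),sz,a=cv2.minAreaRect(k); print(onz(c,bu,bv,110).round(1))
pp=cv2.boxPoints(cv2.minAreaRect(k)); W=np.array([onz(c,*q,110) for q in pp]); print(W.round(1))
s=env.calibration("side"); ps=cv2.imread("pics/side0.png"); Ps=pts(s,np.load("side0.npy"))
g2=np.zeros((480,640),bool); g2[245:292,402:445]=(ps.max(2)<45)[245:292,402:445]
us,vs,k2=blob(g2,"gripside"); cs2=cv2.minAreaRect(k2)[0]
e1,r1=ray(c,bu,bv);e2,r2=ray(s,*cs2)
A=np.stack([r1,-r2],1); t=np.linalg.lstsq(A,e2-e1,rcond=None)[0]; a,b=e1+r1*t[0],e2+r2*t[1]; print("grip triang",a.round(1),b.round(1))
q=Ps[g2]; print("gripside pts med",np.median(q,0))
q=P[g]; q=q[(q[:,2]>100)]; print("grip top pts",np.median(q,0), len(q))
# can
for z in (110,): 
  print("can", onz(c,440,146,110).round(1))
E
```

```text
disc ellipse ((330.88055419921875, 175.0633087158203), (33.63414764404297, 35.320960998535156), 174.76048278808594) world@134 [568.8 -28.9 134. ]
disc h [561.94501316 -33.72636797 136.64347111]
griptop 285.5 ((381.2625732421875, 171.06320190429688), (9.223322868347168, 38.03197479248047), 85.10090637207031)
[ 582.5 -169.1  110. ]
[[ 592.2 -116.   110. ]
 [ 598.8 -220.9  110. ]
 [ 572.8 -222.   110. ]
 [ 566.2 -117.3  110. ]]
gripside 478.0 ((422.25006103515625, 267.7500305175781), (43.84062194824219, 16.263456344604492), 45.0)
grip triang [ 580.6 -168.   117.5] [ 580.8 -168.1  117.6]
gripside pts med [ 576.68410553 -173.5764694   123.53164936]
grip top pts [ 577.52946821 -166.06010456  128.52458318] 331
can [ 649.5 -334.6  110. ]
```

```bash
python3 - <<'E'
from h import *
s=env.state(); y=s["tcp_rot"][2]
for i in range(10):
    D=np.array([2.7,-2.7]); print(round(D@[np.cos(y),np.sin(y)],2), round(D@[-np.sin(y),np.cos(y)],2)); y-=0.12
E
```

```text
-1.86 -3.33
-1.45 -3.53
-1.02 -3.68
-0.57 -3.78
-0.11 -3.82
0.34 -3.8
0.8 -3.73
1.24 -3.61
1.66 -3.44
2.06 -3.21
```

Emit:
move_arm(
  rows=[
    {"tx": -1.86, "tz": -3.33, "ry": 0.12, "grip": 100},
    {"tx": -1.45, "tz": -3.53, "ry": 0.12, "grip": 100},
    {"tx": -1.02, "tz": -3.68, "ry": 0.12, "grip": 100},
    {"tx": -0.57, "tz": -3.78, "ry": 0.12, "grip": 100},
    {"tx": -0.11, "tz": -3.82, "ry": 0.12, "grip": 100},
    {"tx": 0.34, "tz": -3.8, "ry": 0.12, "grip": 100},
    {"tx": 0.8, "tz": -3.73, "ry": 0.12, "grip": 100},
    {"tx": 1.24, "tz": -3.61, "ry": 0.12, "grip": 100},
    {"tx": 1.66, "tz": -3.44, "ry": 0.12, "grip": 100},
    {"tx": 2.06, "tz": -3.21, "ry": 0.12, "grip": 100},
  ],
)

```text
validation failed for argument at $.ro...
```

Emit:
move_arm(
  rows=[
    {"tx": -1.86, "ty": 0, "tz": -3.33, "rx": 0, "ry": 0.12, "rz": 0, "grip": 100},
    {"tx": -1.45, "ty": 0, "tz": -3.53, "rx": 0, "ry": 0.12, "rz": 0, "grip": 100},
    {"tx": -1.02, "ty": 0, "tz": -3.68, "rx": 0, "ry": 0.12, "rz": 0, "grip": 100},
    {"tx": -0.57, "ty": 0, "tz": -3.78, "rx": 0, "ry": 0.12, "rz": 0, "grip": 100},
    {"tx": -0.11, "ty": 0, "tz": -3.82, "rx": 0, "ry": 0.12, "rz": 0, "grip": 100},
    {"tx": 0.34, "ty": 0, "tz": -3.8, "rx": 0, "ry": 0.12, "rz": 0, "grip": 100},
    {"tx": 0.8, "ty": 0, "tz": -3.73, "rx": 0, "ry": 0.12, "rz": 0, "grip": 100},
    {"tx": 1.24, "ty": 0, "tz": -3.61, "rx": 0, "ry": 0.12, "rz": 0, "grip": 100},
    {"tx": 1.66, "ty": 0, "tz": -3.44, "rx": 0, "ry": 0.12, "rz": 0, "grip": 100},
    {"tx": 2.06, "ty": 0, "tz": -3.21, "rx": 0, "ry": 0.12, "rz": 0, "grip": 100},
  ],
)

```text
t: 0.98
eef_pos: [441.1, 329.8, 233.6]
tcp_rot: [-1.571, 0.0, 0.089]
ft_force: [0.2, 0.8, -0.2]
opening: 1.001
```

Emit:
move_arm(
  rows=[
    {"tx": 0.68, "ty": 0, "tz": -3.74, "rx": 0, "ry": 0, "rz": 0, "grip": 100},
    {"tx": 0.68, "ty": 0, "tz": -3.74, "rx": 0, "ry": 0, "rz": 0, "grip": 100},
    {"tx": 0.68, "ty": 0, "tz": -3.74, "rx": 0, "ry": 0, "rz": 0, "grip": 100},
    {"tx": 0.68, "ty": 0, "tz": -3.74, "rx": 0, "ry": 0, "rz": 0, "grip": 100},
    {"tx": 0.68, "ty": 0, "tz": -3.74, "rx": 0, "ry": 0, "rz": 0, "grip": 100},
    {"tx": 0.68, "ty": 0, "tz": -3.74, "rx": 0, "ry": 0, "rz": 0, "grip": 100},
    {"tx": 0.68, "ty": 0, "tz": -3.74, "rx": 0, "ry": 0, "rz": 0, "grip": 100},
    {"tx": 0.68, "ty": 0, "tz": -3.74, "rx": 0, "ry": 0, "rz": 0, "grip": 100},
    {"tx": 0.68, "ty": 0, "tz": -3.74, "rx": 0, "ry": 0, "rz": 0, "grip": 100},
    {"tx": 0.68, "ty": 0, "tz": -3.74, "rx": 0, "ry": 0, "rz": 0, "grip": 100},
  ],
)

```text
t: 1.82
eef_pos: [543.4, -36.4, 233.6]
tcp_rot: [-1.571, 0.0, 0.095]
ft_force: [1.4, 0.3, -0.5]
opening: 1.0
```

Emit:
move_arm(
  rows=[
    {"tx": 0.68, "ty": 0, "tz": -3.74, "rx": 0, "ry": 0, "rz": 0, "grip": 100},
    {"tx": 0.68, "ty": 0, "tz": -3.74, "rx": 0, "ry": 0, "rz": 0, "grip": 100},
    {"tx": 0.68, "ty": 0, "tz": -3.74, "rx": 0, "ry": 0, "rz": 0, "grip": 100},
    {"tx": 0.68, "ty": 0, "tz": -3.74, "rx": 0, "ry": 0, "rz": 0, "grip": 100},
    {"tx": 0, "ty": 0, "tz": 0, "rx": 0, "ry": 0, "rz": 0, "grip": 100},
  ],
)

```text
t: 2.23
eef_pos: [585.6, -186.4, 232.9]
tcp_rot: [-1.572, -0.0, 0.091]
ft_force: [-0.8, -0.9, -1.1]
opening: 0.999
```

```bash
python3 - <<'E'
from h import *
c=env.calibration("wrist"); p,d=env.read_camera("wrist"); cv2.imwrite("pics/wrist1.png",p); np.save("wrist1.npy",d); print(c, env.state()["eef_pos"])
import pickle; pickle.dump(c,open("w1.pkl","wb"))
E
```

```text
{'vertical_fov': 70.40042947979563, 'cx': 320.34543681631493, 'cy': 239.03689824031846, 'eye': array([ 578.43820231, -105.78849536,  383.39871134]), 'rotation': array([-2.92962109e-01,  9.24556081e-05,  9.16329251e-02])} [ 584.73666296 -183.73172238  232.76535056]
```

View pics/wrist1.png

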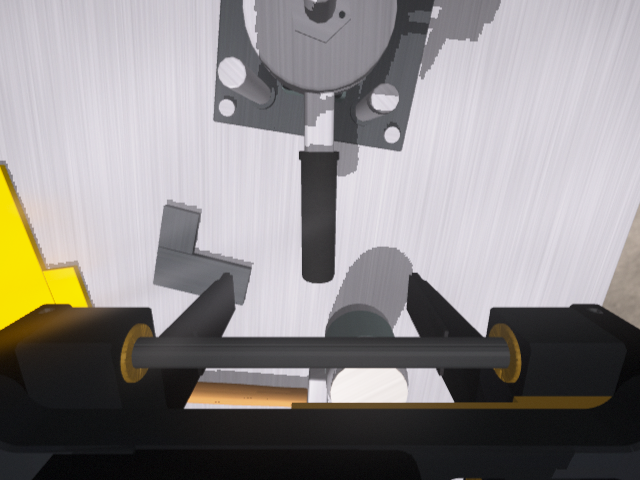

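The wrist view shows the grip centred from about (320,155) to (319,280). The near post top is at (232,72), the far post top at (385,97) and the stud at (320,8). The can at (368,385) is beyond the handle's end.

```bash
python3 - <<'E'
from h import *
import pickle; c=pickle.load(open("w1.pkl","rb")); P=pts(c,np.load("wrist1.npy")); p=cv2.imread("pics/wrist1.png")
n,f=onz(c,232,72,135),onz(c,385,97,135); print("posts",n.round(1),f.round(1),P[72,232].round(1),P[97,385].round(1))
x=(f-n)/np.linalg.norm(f-n); print("dist",np.linalg.norm(f-n),"yaw",np.arctan2(x[1],x[0])); y=np.array([-x[1],x[0],0]); print("stud",((n+f)/2+47*y).round(1))
g=np.zeros((480,640),np.uint8); g[145:290,295:345]=(p.max(2)<70)[145:290,295:345]
g[:,:]*=(P[...,2]>80)
ys,xs=np.nonzero(g); print(len(ys),P[g>0][:,2].max(),np.percentile(P[g>0][:,2],[50,90,98]))
k=max(cv2.findContours(g,0,1)[0],key=cv2.contourArea); print(cv2.minAreaRect(k))
for v in (160,180,200,220,240,260):
    r=np.nonzero(g[v])[0]; um=r.mean(); print(v,r.min(),r.max(),onz(c,um,v,114).round(1),P[v,int(um)].round(1))
e1,r1=ray(c,*cv2.minAreaRect(k)[0]); s=env.calibration("side"); e2,r2=ray(s,422.25,267.75)
t=np.linalg.lstsq(np.stack([r1,-r2],1),e2-e1,rcond=None)[0]; print(e1+r1*t[0],e2+r2*t[1])
E
```

```text
posts [516.2 -70.4 135. ] [619.7 -76.3 135. ] [516.1 -70.3 134.3] [619.8 -76.3 134.4]
dist 103.62572762417084 yaw -0.05759245826840985
stud [570.7 -26.4 135. ]
4157 383.39871134014373 [126.94571168 128.83482485 129.90899842]
((318.5, 217.0), (130.0, 39.0), 90.0)
160 301 336 [ 578.6 -123.3  114. ] [ 578.2 -122.3  130.4]
180 302 335 [ 580.  -138.6  114. ] [ 579.5 -136.8  128.8]
200 302 334 [ 581.  -154.4  114. ] [ 580.9 -151.9  128.1]
220 302 334 [ 582.7 -170.8  114. ] [ 582.2 -166.9  130.1]
240 302 334 [ 584.  -187.7  114. ] [ 583.7 -183.2  128.9]
260 302 333 [ 585.1 -205.3  114. ] [ 584.4 -199.9  128.8]
[ 582.60242474 -167.55143257  117.03211835] [ 581.22812012 -167.07998838  116.90131858]
```

Emit:
move_arm(
  rows=[
    {"tx": -0.1, "ty": 2.5, "tz": 0, "rx": 0, "ry": 0, "rz": 0, "grip": 100},
    {"tx": 0, "ty": 2.5, "tz": 0, "rx": 0, "ry": 0, "rz": 0, "grip": 100},
    {"tx": 0, "ty": 2.5, "tz": 0, "rx": 0, "ry": 0, "rz": 0, "grip": 100},
    {"tx": 0, "ty": 2.5, "tz": 0, "rx": 0, "ry": 0, "rz": 0, "grip": 100},
    {"tx": 0, "ty": 2.5, "tz": 0, "rx": 0, "ry": 0, "rz": 0, "grip": 100},
    {"tx": 0, "ty": 0, "tz": 0, "rx": 0, "ry": 0, "rz": 0, "grip": 38},
    {"tx": 0, "ty": 0, "tz": 0, "rx": 0, "ry": 0, "rz": 0, "grip": 38},
    {"tx": 0, "ty": 0, "tz": 0, "rx": 0, "ry": 0, "rz": 0, "grip": 38},
    {"tx": 0, "ty": 0, "tz": 0, "rx": 0, "ry": 0, "rz": 0, "grip": 38},
  ],
)

```text
t: 3.03
eef_pos: [584.2, -180.8, 110.4]
tcp_rot: [-1.572, -0.002, 0.095]
ft_force: [0.1, -0.2, -1.1]
opening: 0.775
```

```bash
python3 - <<'E'
from h import *
s=env.state(); print(s["t"],s["eef_pos"],s["tcp_rot"],s["ft_force"],s["opening"])
p,d=env.read_camera("wrist"); cv2.imwrite("pics/wrist2.png",p)
E
```

```text
3.0333 [ 584.22208014 -180.77287807  110.36200654] [-1.57187096 -0.00218776  0.0954124 ] [ 0.10319764 -0.23717649 -1.10757959] 0.7749418685918295
```

View pics/wrist2.png

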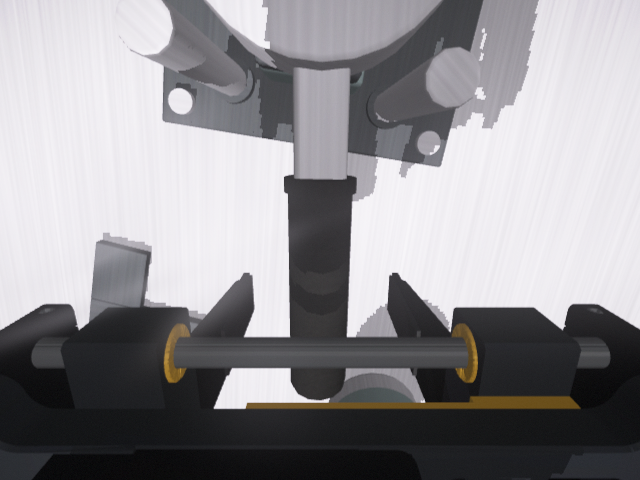

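The bar sits between the fingers, though they haven't finished closing. I'll close to the caging width, then begin the first swing.

Emit:
move_arm(
  rows=[
    {"tx": 0, "ty": 0, "tz": 0, "rx": 0, "ry": 0, "rz": 0, "grip": 38},
    {"tx": 0, "ty": 0, "tz": 0, "rx": 0, "ry": 0, "rz": 0, "grip": 38},
    {"tx": 0, "ty": 0, "tz": 0, "rx": 0, "ry": 0, "rz": 0, "grip": 38},
    {"tx": 0, "ty": 0, "tz": 0, "rx": 0, "ry": 0, "rz": 0, "grip": 38},
    {"tx": 0, "ty": 0, "tz": 0, "rx": 0, "ry": 0, "rz": 0, "grip": 38},
    {"tx": 0, "ty": 0, "tz": 0, "rx": 0, "ry": 0, "rz": 0, "grip": 38},
  ],
)

```text
t: 3.58
eef_pos: [583.5, -180.8, 108.6]
tcp_rot: [-1.571, 0.0, 0.095]
ft_force: [0.2, 0.1, -0.2]
opening: 0.386
```

Emit:
move_arm(
  rows=[
    {"tx": -1.24, "ty": 0, "tz": 0.05, "rx": 0, "ry": 0.08, "rz": 0, "grip": 38},
    {"tx": -1.24, "ty": 0, "tz": 0.05, "rx": 0, "ry": 0.08, "rz": 0, "grip": 38},
    {"tx": -1.24, "ty": 0, "tz": 0.05, "rx": 0, "ry": 0.08, "rz": 0, "grip": 38},
    {"tx": -1.24, "ty": 0, "tz": 0.05, "rx": 0, "ry": 0.08, "rz": 0, "grip": 38},
  ],
)

```text
t: 3.92
eef_pos: [534.3, -177.8, 108.5]
tcp_rot: [-1.571, -0.001, -0.229]
ft_force: [3.8, 0.7, -2.9]
opening: 0.381
```

Emit:
move_arm(
  rows=[
    {"tx": -1.24, "ty": 0, "tz": 0.05, "rx": 0, "ry": 0.08, "rz": 0, "grip": 38},
    {"tx": -1.24, "ty": 0, "tz": 0.05, "rx": 0, "ry": 0.08, "rz": 0, "grip": 38},
    {"tx": -1.24, "ty": 0, "tz": 0.05, "rx": 0, "ry": 0.08, "rz": 0, "grip": 38},
    {"tx": -1.24, "ty": 0, "tz": 0.05, "rx": 0, "ry": 0.08, "rz": 0, "grip": 38},
    {"tx": 0, "ty": 0, "tz": 0, "rx": 0, "ry": 0, "rz": 0, "grip": 38},
  ],
)

```text
t: 4.33
eef_pos: [487.3, -158.6, 108.7]
tcp_rot: [-1.571, 0.0, -0.548]
ft_force: [2.2, -1.7, -1.0]
opening: 0.378
```

```bash
python3 - <<'E'
from h import *
p,d=env.read_camera("wrist"); cv2.imwrite("pics/wrist3.png",p)
E
```

```text
(no output)
```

View pics/wrist3.png

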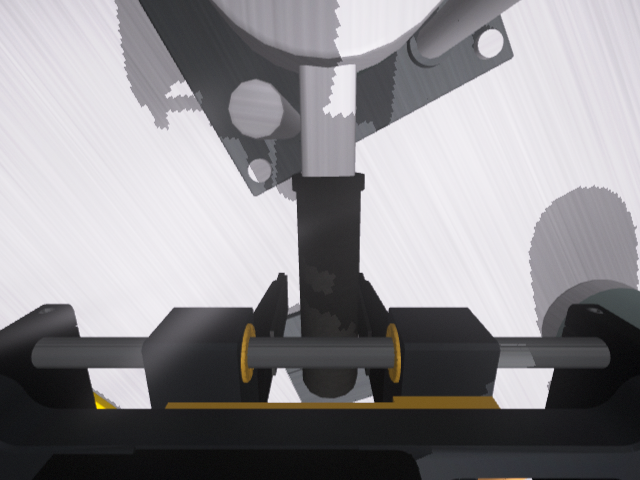

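The bar is caged at (330,270), pushed by the right finger. The near post at (257,108) still has about a 20 px gap. I'll creep to the stop.

Emit:
move_arm(
  rows=[
    {"tx": -0.46, "ty": 0, "tz": 0.01, "rx": 0, "ry": 0.03, "rz": 0, "grip": 38},
    {"tx": -0.46, "ty": 0, "tz": 0.01, "rx": 0, "ry": 0.03, "rz": 0, "grip": 38},
    {"tx": 0, "ty": 0, "tz": 0, "rx": 0, "ry": 0, "rz": 0, "grip": 38},
  ],
)

```text
t: 4.63
eef_pos: [481.3, -154.3, 108.7]
tcp_rot: [-1.571, -0.001, -0.603]
ft_force: [2.5, -2.1, -1.0]
opening: 0.377
```

Emit:
move_arm(
  rows=[
    {"tx": -0.4, "ty": 0, "tz": 0, "rx": 0, "ry": 0.02, "rz": 0, "grip": 38},
    {"tx": 0, "ty": 0, "tz": 0, "rx": 0, "ry": 0, "rz": 0, "grip": 38},
  ],
)

```text
t: 4.8
eef_pos: [477.7, -151.9, 108.7]
tcp_rot: [-1.571, -0.001, -0.625]
ft_force: [1.8, -2.7, -0.9]
opening: 0.381
```

Emit:
move_arm(
  rows=[
    {"tx": -0.3, "ty": 0, "tz": 0, "rx": 0, "ry": 0.01, "rz": 0, "grip": 38},
    {"tx": 0, "ty": 0, "tz": 0, "rx": 0, "ry": 0, "rz": 0, "grip": 38},
  ],
)

```text
t: 4.97
eef_pos: [477.1, -151.2, 109.0]
tcp_rot: [-1.57, -0.006, -0.634]
ft_force: [10.4, -8.9, -4.9]
opening: 0.381
```

The force rise (10 N) shows the handle is on the near post. Now the return swing.

Emit:
move_arm(
  rows=[
    {"tx": 1.46, "ty": 0, "tz": 0.07, "rx": 0, "ry": -0.094, "rz": 0, "grip": 38},
    {"tx": 1.46, "ty": 0, "tz": 0.07, "rx": 0, "ry": -0.094, "rz": 0, "grip": 38},
    {"tx": 1.46, "ty": 0, "tz": 0.07, "rx": 0, "ry": -0.094, "rz": 0, "grip": 38},
    {"tx": 1.46, "ty": 0, "tz": 0.07, "rx": 0, "ry": -0.094, "rz": 0, "grip": 38},
    {"tx": 1.46, "ty": 0, "tz": 0.07, "rx": 0, "ry": -0.094, "rz": 0, "grip": 38},
    {"tx": 1.46, "ty": 0, "tz": 0.07, "rx": 0, "ry": -0.094, "rz": 0, "grip": 38},
    {"tx": 1.46, "ty": 0, "tz": 0.07, "rx": 0, "ry": -0.094, "rz": 0, "grip": 38},
    {"tx": 1.46, "ty": 0, "tz": 0.07, "rx": 0, "ry": -0.094, "rz": 0, "grip": 38},
    {"tx": 1.46, "ty": 0, "tz": 0.07, "rx": 0, "ry": -0.094, "rz": 0, "grip": 38},
    {"tx": 1.46, "ty": 0, "tz": 0.07, "rx": 0, "ry": -0.094, "rz": 0, "grip": 38},
  ],
)

```text
t: 5.8
eef_pos: [614.1, -172.9, 108.2]
tcp_rot: [-1.57, 0.002, 0.31]
ft_force: [-0.7, -1.6, -0.1]
opening: 0.383
```

Emit:
move_arm(
  rows=[
    {"tx": 1.09, "ty": 0, "tz": 0.04, "rx": 0, "ry": -0.07, "rz": 0, "grip": 38},
    {"tx": 1.09, "ty": 0, "tz": 0.04, "rx": 0, "ry": -0.07, "rz": 0, "grip": 38},
    {"tx": 0, "ty": 0, "tz": 0, "rx": 0, "ry": 0, "rz": 0, "grip": 38},
  ],
)

```text
t: 6.05
eef_pos: [635.1, -164.1, 108.2]
tcp_rot: [-1.57, 0.0, 0.45]
ft_force: [-0.2, -0.3, -0.1]
opening: 0.381
```

Emit:
move_arm(
  rows=[
    {"tx": 0.5, "ty": 0, "tz": 0.02, "rx": 0, "ry": -0.03, "rz": 0, "grip": 38},
    {"tx": 0.5, "ty": 0, "tz": 0.02, "rx": 0, "ry": -0.03, "rz": 0, "grip": 38},
    {"tx": 0, "ty": 0, "tz": 0, "rx": 0, "ry": 0, "rz": 0, "grip": 38},
  ],
)

```text
t: 6.3
eef_pos: [643.2, -159.8, 108.6]
tcp_rot: [-1.57, -0.0, 0.507]
ft_force: [0.3, 0.8, -0.3]
opening: 0.38
```

```bash
python3 - <<'E'
from h import *
p,d=env.read_camera("wrist"); cv2.imwrite("pics/wrist4.png",p)
E
```

```text
(no output)
```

View pics/wrist4.png

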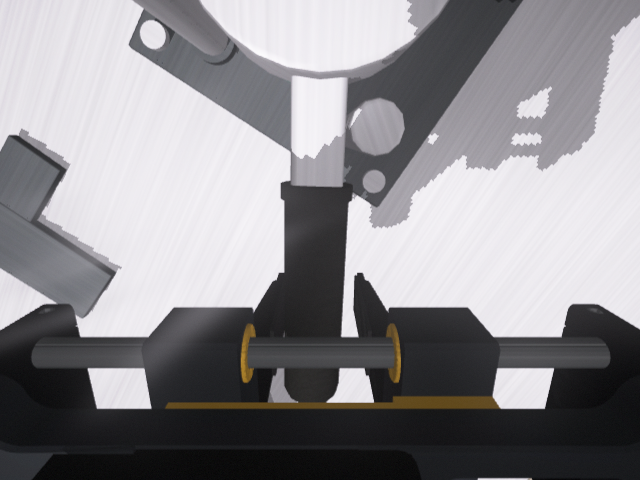

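The handle is within a few pixels of the far post at (376,127). Next, the second tightening swing.

Emit:
move_arm(
  rows=[
    {"tx": -1.43, "ty": 0, "tz": 0.05, "rx": 0, "ry": 0.094, "rz": 0, "grip": 38},
    {"tx": -1.43, "ty": 0, "tz": 0.05, "rx": 0, "ry": 0.094, "rz": 0, "grip": 38},
    {"tx": -1.43, "ty": 0, "tz": 0.05, "rx": 0, "ry": 0.094, "rz": 0, "grip": 38},
    {"tx": -1.43, "ty": 0, "tz": 0.05, "rx": 0, "ry": 0.094, "rz": 0, "grip": 38},
    {"tx": -1.43, "ty": 0, "tz": 0.05, "rx": 0, "ry": 0.094, "rz": 0, "grip": 38},
    {"tx": -1.43, "ty": 0, "tz": 0.05, "rx": 0, "ry": 0.094, "rz": 0, "grip": 38},
    {"tx": -1.43, "ty": 0, "tz": 0.05, "rx": 0, "ry": 0.094, "rz": 0, "grip": 38},
    {"tx": -1.43, "ty": 0, "tz": 0.05, "rx": 0, "ry": 0.094, "rz": 0, "grip": 38},
    {"tx": -1.43, "ty": 0, "tz": 0.05, "rx": 0, "ry": 0.094, "rz": 0, "grip": 38},
    {"tx": -1.43, "ty": 0, "tz": 0.05, "rx": 0, "ry": 0.094, "rz": 0, "grip": 38},
  ],
)

```text
t: 7.18
eef_pos: [505.1, -167.0, 108.9]
tcp_rot: [-1.571, -0.002, -0.441]
ft_force: [4.8, -0.2, -2.6]
opening: 0.38
```

Emit:
move_arm(
  rows=[
    {"tx": -1.2, "ty": 0, "tz": 0.05, "rx": 0, "ry": 0.08, "rz": 0, "grip": 38},
    {"tx": -0.9, "ty": 0, "tz": 0.03, "rx": 0, "ry": 0.06, "rz": 0, "grip": 38},
    {"tx": 0, "ty": 0, "tz": 0, "rx": 0, "ry": 0, "rz": 0, "grip": 38},
  ],
)

```text
t: 7.43
eef_pos: [486.0, -156.2, 109.0]
tcp_rot: [-1.571, -0.001, -0.579]
ft_force: [1.5, -2.6, -1.1]
opening: 0.379
```

Emit:
move_arm(
  rows=[
    {"tx": -0.5, "ty": 0, "tz": 0.01, "rx": 0, "ry": 0.03, "rz": 0, "grip": 38},
    {"tx": -0.4, "ty": 0, "tz": 0.01, "rx": 0, "ry": 0.025, "rz": 0, "grip": 38},
    {"tx": 0, "ty": 0, "tz": 0, "rx": 0, "ry": 0, "rz": 0, "grip": 38},
  ],
)

```text
t: 7.68
eef_pos: [479.8, -151.7, 108.9]
tcp_rot: [-1.571, -0.001, -0.63]
ft_force: [1.5, -3.9, -0.7]
opening: 0.382
```

Emit:
move_arm(
  rows=[
    {"tx": 1.43, "ty": 0, "tz": 0.06, "rx": 0, "ry": -0.094, "rz": 0, "grip": 38},
    {"tx": 1.43, "ty": 0, "tz": 0.06, "rx": 0, "ry": -0.094, "rz": 0, "grip": 38},
    {"tx": 1.43, "ty": 0, "tz": 0.06, "rx": 0, "ry": -0.094, "rz": 0, "grip": 38},
    {"tx": 1.43, "ty": 0, "tz": 0.06, "rx": 0, "ry": -0.094, "rz": 0, "grip": 38},
    {"tx": 1.43, "ty": 0, "tz": 0.06, "rx": 0, "ry": -0.094, "rz": 0, "grip": 38},
    {"tx": 1.43, "ty": 0, "tz": 0.06, "rx": 0, "ry": -0.094, "rz": 0, "grip": 38},
    {"tx": 1.43, "ty": 0, "tz": 0.06, "rx": 0, "ry": -0.094, "rz": 0, "grip": 38},
    {"tx": 1.43, "ty": 0, "tz": 0.06, "rx": 0, "ry": -0.094, "rz": 0, "grip": 38},
    {"tx": 1.43, "ty": 0, "tz": 0.06, "rx": 0, "ry": -0.094, "rz": 0, "grip": 38},
    {"tx": 1.43, "ty": 0, "tz": 0.06, "rx": 0, "ry": -0.094, "rz": 0, "grip": 38},
  ],
)

```text
t: 8.52
eef_pos: [616.2, -174.2, 108.5]
tcp_rot: [-1.57, 0.001, 0.316]
ft_force: [-1.8, -0.8, 0.1]
opening: 0.38
```

Emit:
move_arm(
  rows=[
    {"tx": 1.2, "ty": 0, "tz": 0.04, "rx": 0, "ry": -0.08, "rz": 0, "grip": 38},
    {"tx": 1.2, "ty": 0, "tz": 0.04, "rx": 0, "ry": -0.08, "rz": 0, "grip": 38},
    {"tx": 0, "ty": 0, "tz": 0, "rx": 0, "ry": 0, "rz": 0, "grip": 38},
  ],
)

```text
t: 8.77
eef_pos: [639.3, -164.4, 108.4]
tcp_rot: [-1.571, -0.0, 0.476]
ft_force: [-0.3, 0.3, -0.7]
opening: 0.38
```

Emit:
move_arm(
  rows=[
    {"tx": 0.7, "ty": 0, "tz": 0.02, "rx": 0, "ry": -0.035, "rz": 0, "grip": 38},
    {"tx": 0, "ty": 0, "tz": 0, "rx": 0, "ry": 0, "rz": 0, "grip": 38},
  ],
)

```text
t: 8.93
eef_pos: [644.2, -161.4, 108.4]
tcp_rot: [-1.57, 0.0, 0.506]
ft_force: [0.3, -0.0, -0.3]
opening: 0.379
```

Emit:
move_arm(
  rows=[
    {"tx": -1.43, "ty": 0, "tz": 0.06, "rx": 0, "ry": 0.094, "rz": 0, "grip": 38},
    {"tx": -1.43, "ty": 0, "tz": 0.06, "rx": 0, "ry": 0.094, "rz": 0, "grip": 38},
    {"tx": -1.43, "ty": 0, "tz": 0.06, "rx": 0, "ry": 0.094, "rz": 0, "grip": 38},
    {"tx": -1.43, "ty": 0, "tz": 0.06, "rx": 0, "ry": 0.094, "rz": 0, "grip": 38},
    {"tx": -1.43, "ty": 0, "tz": 0.06, "rx": 0, "ry": 0.094, "rz": 0, "grip": 38},
    {"tx": -1.43, "ty": 0, "tz": 0.06, "rx": 0, "ry": 0.094, "rz": 0, "grip": 38},
    {"tx": -1.43, "ty": 0, "tz": 0.06, "rx": 0, "ry": 0.094, "rz": 0, "grip": 38},
    {"tx": -1.43, "ty": 0, "tz": 0.06, "rx": 0, "ry": 0.094, "rz": 0, "grip": 38},
    {"tx": -1.43, "ty": 0, "tz": 0.06, "rx": 0, "ry": 0.094, "rz": 0, "grip": 38},
    {"tx": -1.43, "ty": 0, "tz": 0.06, "rx": 0, "ry": 0.094, "rz": 0, "grip": 38},
  ],
)

```text
t: 9.77
eef_pos: [505.6, -167.7, 108.7]
tcp_rot: [-1.571, -0.002, -0.442]
ft_force: [4.2, -1.2, -3.5]
opening: 0.38
```

Emit:
move_arm(
  rows=[
    {"tx": -1.2, "ty": 0, "tz": 0.05, "rx": 0, "ry": 0.08, "rz": 0, "grip": 38},
    {"tx": -0.9, "ty": 0, "tz": 0.03, "rx": 0, "ry": 0.06, "rz": 0, "grip": 38},
    {"tx": 0, "ty": 0, "tz": 0, "rx": 0, "ry": 0, "rz": 0, "grip": 38},
  ],
)

```text
t: 10.02
eef_pos: [486.5, -156.8, 108.9]
tcp_rot: [-1.571, 0.0, -0.58]
ft_force: [1.4, -1.9, -1.8]
opening: 0.382
```

Emit:
move_arm(
  rows=[
    {"tx": -0.5, "ty": 0, "tz": 0.01, "rx": 0, "ry": 0.03, "rz": 0, "grip": 38},
    {"tx": -0.4, "ty": 0, "tz": 0.01, "rx": 0, "ry": 0.025, "rz": 0, "grip": 38},
    {"tx": 0, "ty": 0, "tz": 0, "rx": 0, "ry": 0, "rz": 0, "grip": 38},
  ],
)

```text
t: 10.27
eef_pos: [480.4, -152.2, 108.8]
tcp_rot: [-1.571, -0.001, -0.63]
ft_force: [1.4, -4.3, -0.7]
opening: 0.382
```

```bash
python3 - <<'E'
from h import *
c=env.calibration("wrist");p,d=env.read_camera("wrist"); cv2.imwrite("pics/wrist5.png",p); P=pts(c,d)
q=P[190:260,315:345,2]; print("grip top z",np.percentile(q,[50,90,97]))
c=env.calibration("side");p,d=env.read_camera("side");cv2.imwrite("pics/side5.png",cv2.resize(p[180:300,320:460],None,fx=5,fy=5))
E
```

```text
grip top z [121.34554686 122.6357622  123.44713344]
```

View pics/side5.png

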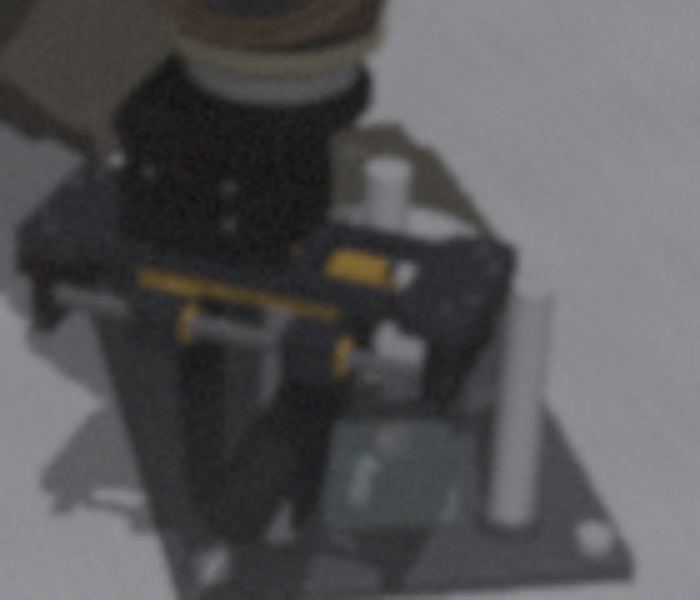

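The grip's top has sunk from about 129 to about 122 mm, which is roughly 2.3 rad of the nut. I'll do another return and tightening swing.

Emit:
move_arm(
  rows=[
    {"tx": 1.43, "ty": 0, "tz": 0.06, "rx": 0, "ry": -0.094, "rz": 0, "grip": 38},
    {"tx": 1.43, "ty": 0, "tz": 0.06, "rx": 0, "ry": -0.094, "rz": 0, "grip": 38},
    {"tx": 1.43, "ty": 0, "tz": 0.06, "rx": 0, "ry": -0.094, "rz": 0, "grip": 38},
    {"tx": 1.43, "ty": 0, "tz": 0.06, "rx": 0, "ry": -0.094, "rz": 0, "grip": 38},
    {"tx": 1.43, "ty": 0, "tz": 0.06, "rx": 0, "ry": -0.094, "rz": 0, "grip": 38},
    {"tx": 1.43, "ty": 0, "tz": 0.06, "rx": 0, "ry": -0.094, "rz": 0, "grip": 38},
    {"tx": 1.43, "ty": 0, "tz": 0.06, "rx": 0, "ry": -0.094, "rz": 0, "grip": 38},
    {"tx": 1.43, "ty": 0, "tz": 0.06, "rx": 0, "ry": -0.094, "rz": 0, "grip": 38},
    {"tx": 1.43, "ty": 0, "tz": 0.06, "rx": 0, "ry": -0.094, "rz": 0, "grip": 38},
    {"tx": 1.43, "ty": 0, "tz": 0.06, "rx": 0, "ry": -0.094, "rz": 0, "grip": 38},
  ],
)

```text
t: 11.2
eef_pos: [616.9, -174.5, 108.3]
tcp_rot: [-1.57, 0.001, 0.316]
ft_force: [-2.3, -0.1, 0.3]
opening: 0.377
```

Emit:
move_arm(
  rows=[
    {"tx": 1.2, "ty": 0, "tz": 0.04, "rx": 0, "ry": -0.08, "rz": 0, "grip": 38},
    {"tx": 1.2, "ty": 0, "tz": 0.04, "rx": 0, "ry": -0.08, "rz": 0, "grip": 38},
    {"tx": 0.6, "ty": 0, "tz": 0.02, "rx": 0, "ry": -0.035, "rz": 0, "grip": 38},
    {"tx": 0, "ty": 0, "tz": 0, "rx": 0, "ry": 0, "rz": 0, "grip": 38},
  ],
)

```text
t: 11.53
eef_pos: [644.7, -161.9, 108.2]
tcp_rot: [-1.57, 0.0, 0.508]
ft_force: [0.9, -0.2, 0.6]
opening: 0.38
```

Emit:
move_arm(
  rows=[
    {"tx": -1.23, "ty": 0, "tz": 0.05, "rx": 0, "ry": 0.08, "rz": 0, "grip": 38},
    {"tx": -1.23, "ty": 0, "tz": 0.05, "rx": 0, "ry": 0.08, "rz": 0, "grip": 38},
    {"tx": -1.23, "ty": 0, "tz": 0.05, "rx": 0, "ry": 0.08, "rz": 0, "grip": 38},
    {"tx": -1.23, "ty": 0, "tz": 0.05, "rx": 0, "ry": 0.08, "rz": 0, "grip": 38},
    {"tx": -1.23, "ty": 0, "tz": 0.05, "rx": 0, "ry": 0.08, "rz": 0, "grip": 38},
  ],
)

```text
t: 11.95
eef_pos: [585.0, -181.1, 108.4]
tcp_rot: [-1.57, -0.0, 0.1]
ft_force: [3.4, 1.1, -1.9]
opening: 0.378
```

Now in short steps, watching the force.

Emit:
move_arm(
  rows=[
    {"tx": -0.92, "ty": 0, "tz": 0.03, "rx": 0, "ry": 0.06, "rz": 0, "grip": 38},
    {"tx": -0.92, "ty": 0, "tz": 0.03, "rx": 0, "ry": 0.06, "rz": 0, "grip": 38},
  ],
)

```text
t: 12.12
eef_pos: [566.8, -181.9, 108.5]
tcp_rot: [-1.57, -0.001, -0.019]
ft_force: [3.7, -0.1, -2.2]
opening: 0.378
```

Emit:
move_arm(
  rows=[
    {"tx": -0.77, "ty": 0, "tz": 0.03, "rx": 0, "ry": 0.05, "rz": 0, "grip": 38},
    {"tx": -0.77, "ty": 0, "tz": 0.03, "rx": 0, "ry": 0.05, "rz": 0, "grip": 38},
  ],
)

```text
t: 12.28
eef_pos: [551.7, -180.8, 108.6]
tcp_rot: [-1.571, -0.001, -0.119]
ft_force: [3.6, 0.5, -2.5]
opening: 0.382
```

Emit:
move_arm(
  rows=[
    {"tx": -0.77, "ty": 0, "tz": 0.03, "rx": 0, "ry": 0.05, "rz": 0, "grip": 38},
    {"tx": -0.77, "ty": 0, "tz": 0.03, "rx": 0, "ry": 0.05, "rz": 0, "grip": 38},
  ],
)

```text
t: 12.45
eef_pos: [536.6, -178.1, 108.6]
tcp_rot: [-1.571, -0.001, -0.219]
ft_force: [4.0, -2.1, -3.0]
opening: 0.378
```

Emit:
move_arm(
  rows=[
    {"tx": -0.77, "ty": 0, "tz": 0.03, "rx": 0, "ry": 0.05, "rz": 0, "grip": 38},
  ],
)

```text
t: 12.53
eef_pos: [529.2, -176.1, 108.6]
tcp_rot: [-1.571, -0.001, -0.269]
ft_force: [3.4, -0.6, -3.2]
opening: 0.38
```

Emit:
move_arm(
  rows=[
    {"tx": -0.77, "ty": 0, "tz": 0.03, "rx": 0, "ry": 0.05, "rz": 0, "grip": 38},
  ],
)

```text
t: 12.62
eef_pos: [521.8, -173.9, 108.6]
tcp_rot: [-1.571, -0.001, -0.319]
ft_force: [4.2, -2.1, -3.4]
opening: 0.381
```

Emit:
move_arm(
  rows=[
    {"tx": -0.77, "ty": 0, "tz": 0.03, "rx": 0, "ry": 0.05, "rz": 0, "grip": 38},
  ],
)

```text
t: 12.7
eef_pos: [514.6, -171.2, 108.6]
tcp_rot: [-1.571, -0.001, -0.369]
ft_force: [4.6, -1.1, -3.1]
opening: 0.38
```

Emit:
move_arm(
  rows=[
    {"tx": -0.77, "ty": 0, "tz": 0.03, "rx": 0, "ry": 0.05, "rz": 0, "grip": 38},
  ],
)

```text
t: 12.78
eef_pos: [507.5, -168.2, 108.6]
tcp_rot: [-1.571, -0.001, -0.419]
ft_force: [3.8, -2.4, -1.8]
opening: 0.378
```

Emit:
move_arm(
  rows=[
    {"tx": -0.77, "ty": 0, "tz": 0.03, "rx": 0, "ry": 0.05, "rz": 0, "grip": 38},
  ],
)

```text
t: 12.87
eef_pos: [500.6, -164.8, 108.6]
tcp_rot: [-1.571, -0.001, -0.469]
ft_force: [4.2, -1.9, -3.0]
opening: 0.381
```

Emit:
move_arm(
  rows=[
    {"tx": -0.6, "ty": 0, "tz": 0.03, "rx": 0, "ry": 0.04, "rz": 0, "grip": 38},
  ],
)

```text
t: 12.95
eef_pos: [495.2, -161.8, 108.6]
tcp_rot: [-1.571, -0.001, -0.509]
ft_force: [3.8, -3.2, -2.1]
opening: 0.376
```

Emit:
move_arm(
  rows=[
    {"tx": -0.6, "ty": 0, "tz": 0.03, "rx": 0, "ry": 0.04, "rz": 0, "grip": 38},
  ],
)

```text
t: 13.03
eef_pos: [490.3, -158.7, 108.7]
tcp_rot: [-1.571, -0.001, -0.548]
ft_force: [2.7, -3.0, -2.7]
opening: 0.382
```

Emit:
move_arm(
  rows=[
    {"tx": -0.6, "ty": 0, "tz": 0.02, "rx": 0, "ry": 0.04, "rz": 0, "grip": 38},
    {"tx": -0.5, "ty": 0, "tz": 0.01, "rx": 0, "ry": 0.03, "rz": 0, "grip": 38},
    {"tx": 0, "ty": 0, "tz": 0, "rx": 0, "ry": 0, "rz": 0, "grip": 38},
  ],
)

```text
t: 13.28
eef_pos: [480.7, -152.2, 108.7]
tcp_rot: [-1.571, -0.0, -0.617]
ft_force: [1.8, -2.4, -1.9]
opening: 0.382
```

```bash
python3 - <<'E'
from h import *
c=env.calibration("wrist");p,d=env.read_camera("wrist"); cv2.imwrite("pics/wrist6.png",p); P=pts(c,d)
q=P[190:260,315:345,2]; print("grip top z",np.percentile(q,[50,90,97]))
E
```

```text
grip top z [119.00897095 120.20238728 121.0975172 ]
```

The grip sank about 2.4 mm more, so the nut should be close to home. One more cycle.

Emit:
move_arm(
  rows=[
    {"tx": 1.43, "ty": 0, "tz": 0.06, "rx": 0, "ry": -0.094, "rz": 0, "grip": 38},
    {"tx": 1.43, "ty": 0, "tz": 0.06, "rx": 0, "ry": -0.094, "rz": 0, "grip": 38},
    {"tx": 1.43, "ty": 0, "tz": 0.06, "rx": 0, "ry": -0.094, "rz": 0, "grip": 38},
    {"tx": 1.43, "ty": 0, "tz": 0.06, "rx": 0, "ry": -0.094, "rz": 0, "grip": 38},
    {"tx": 1.43, "ty": 0, "tz": 0.06, "rx": 0, "ry": -0.094, "rz": 0, "grip": 38},
    {"tx": 1.43, "ty": 0, "tz": 0.06, "rx": 0, "ry": -0.094, "rz": 0, "grip": 38},
    {"tx": 1.43, "ty": 0, "tz": 0.06, "rx": 0, "ry": -0.094, "rz": 0, "grip": 38},
    {"tx": 1.43, "ty": 0, "tz": 0.06, "rx": 0, "ry": -0.094, "rz": 0, "grip": 38},
    {"tx": 1.43, "ty": 0, "tz": 0.06, "rx": 0, "ry": -0.094, "rz": 0, "grip": 38},
    {"tx": 1.43, "ty": 0, "tz": 0.06, "rx": 0, "ry": -0.094, "rz": 0, "grip": 38},
  ],
)

```text
t: 14.17
eef_pos: [618.0, -173.0, 108.4]
tcp_rot: [-1.57, 0.001, 0.33]
ft_force: [-0.9, -0.9, -0.3]
opening: 0.379
```

Emit:
move_arm(
  rows=[
    {"tx": 1.2, "ty": 0, "tz": 0.04, "rx": 0, "ry": -0.08, "rz": 0, "grip": 38},
    {"tx": 1.2, "ty": 0, "tz": 0.04, "rx": 0, "ry": -0.08, "rz": 0, "grip": 38},
    {"tx": 0.5, "ty": 0, "tz": 0.02, "rx": 0, "ry": -0.03, "rz": 0, "grip": 38},
    {"tx": 0, "ty": 0, "tz": 0, "rx": 0, "ry": 0, "rz": 0, "grip": 38},
  ],
)

```text
t: 14.5
eef_pos: [644.5, -160.5, 108.3]
tcp_rot: [-1.57, 0.0, 0.516]
ft_force: [0.1, 0.3, 0.1]
opening: 0.38
```

Emit:
move_arm(
  rows=[
    {"tx": -0.77, "ty": 0, "tz": 0.03, "rx": 0, "ry": 0.05, "rz": 0, "grip": 38},
    {"tx": -0.77, "ty": 0, "tz": 0.03, "rx": 0, "ry": 0.05, "rz": 0, "grip": 38},
  ],
)

```text
t: 14.67
eef_pos: [629.6, -167.6, 108.4]
tcp_rot: [-1.57, 0.0, 0.411]
ft_force: [0.5, 0.8, -0.6]
opening: 0.382
```

Emit:
move_arm(
  rows=[
    {"tx": -0.6, "ty": 0, "tz": 0.03, "rx": 0, "ry": 0.04, "rz": 0, "grip": 38},
  ],
)

```text
t: 14.75
eef_pos: [623.6, -170.1, 108.5]
tcp_rot: [-1.57, 0.001, 0.37]
ft_force: [0.2, 0.1, -0.4]
opening: 0.382
```

Emit:
move_arm(
  rows=[
    {"tx": -0.6, "ty": 0, "tz": 0.03, "rx": 0, "ry": 0.04, "rz": 0, "grip": 38},
  ],
)

```text
t: 14.83
eef_pos: [617.9, -172.0, 108.5]
tcp_rot: [-1.57, 0.0, 0.33]
ft_force: [0.5, 0.4, -0.9]
opening: 0.381
```

Emit:
move_arm(
  rows=[
    {"tx": -0.6, "ty": 0, "tz": 0.03, "rx": 0, "ry": 0.04, "rz": 0, "grip": 38},
  ],
)

```text
t: 14.92
eef_pos: [612.2, -173.7, 108.6]
tcp_rot: [-1.57, 0.0, 0.29]
ft_force: [0.8, -0.1, 0.5]
opening: 0.385
```

Emit:
move_arm(
  rows=[
    {"tx": -0.5, "ty": 0, "tz": 0.02, "rx": 0, "ry": 0.03, "rz": 0, "grip": 38},
  ],
)

```text
t: 15.0
eef_pos: [607.3, -175.0, 108.6]
tcp_rot: [-1.57, 0.0, 0.26]
ft_force: [0.2, -1.0, -0.2]
opening: 0.383
```

Emit:
move_arm(
  rows=[
    {"tx": -0.5, "ty": 0, "tz": 0.02, "rx": 0, "ry": 0.03, "rz": 0, "grip": 38},
  ],
)

```text
t: 15.08
eef_pos: [602.5, -176.1, 108.7]
tcp_rot: [-1.57, 0.0, 0.231]
ft_force: [0.6, -0.5, 0.9]
opening: 0.376
```

Emit:
move_arm(
  rows=[
    {"tx": -0.5, "ty": 0, "tz": 0.02, "rx": 0, "ry": 0.03, "rz": 0, "grip": 38},
  ],
)

```text
t: 15.17
eef_pos: [597.7, -177.1, 108.7]
tcp_rot: [-1.57, 0.0, 0.201]
ft_force: [2.5, 0.2, -0.6]
opening: 0.38
```

Emit:
move_arm(
  rows=[
    {"tx": -0.4, "ty": 0, "tz": 0.02, "rx": 0, "ry": 0.025, "rz": 0, "grip": 38},
  ],
)

```text
t: 15.25
eef_pos: [594.1, -177.7, 108.7]
tcp_rot: [-1.571, -0.001, 0.176]
ft_force: [4.3, 1.3, -2.6]
opening: 0.38
```

Emit:
move_arm(
  rows=[
    {"tx": -0.4, "ty": 0, "tz": 0.02, "rx": 0, "ry": 0.025, "rz": 0, "grip": 38},
  ],
)

```text
t: 15.33
eef_pos: [590.4, -178.2, 108.7]
tcp_rot: [-1.571, -0.001, 0.152]
ft_force: [4.3, -0.5, -2.4]
opening: 0.383
```

Emit:
move_arm(
  rows=[
    {"tx": -0.4, "ty": 0, "tz": 0.02, "rx": 0, "ry": 0.025, "rz": 0, "grip": 38},
  ],
)

```text
t: 15.42
eef_pos: [586.5, -178.6, 108.6]
tcp_rot: [-1.571, -0.001, 0.127]
ft_force: [4.8, -0.7, -3.9]
opening: 0.378
```

Emit:
move_arm(
  rows=[
    {"tx": -0.4, "ty": 0, "tz": 0.02, "rx": 0, "ry": 0.025, "rz": 0, "grip": 38},
  ],
)

```text
t: 15.5
eef_pos: [582.6, -178.9, 108.6]
tcp_rot: [-1.571, -0.001, 0.102]
ft_force: [4.6, -1.0, -3.4]
opening: 0.377
```

Emit:
move_arm(
  rows=[
    {"tx": -0.4, "ty": 0, "tz": 0.02, "rx": 0, "ry": 0.025, "rz": 0, "grip": 38},
  ],
)

```text
t: 15.58
eef_pos: [578.6, -179.1, 108.6]
tcp_rot: [-1.571, -0.001, 0.077]
ft_force: [5.7, -2.0, -3.6]
opening: 0.381
```

Emit:
move_arm(
  rows=[
    {"tx": -0.4, "ty": 0, "tz": 0.02, "rx": 0, "ry": 0.025, "rz": 0, "grip": 38},
  ],
)

```text
t: 15.67
eef_pos: [574.8, -179.2, 108.6]
tcp_rot: [-1.571, -0.001, 0.052]
ft_force: [8.0, -0.9, -6.4]
opening: 0.378
```

Emit:
move_arm(
  rows=[
    {"tx": -0.4, "ty": 0, "tz": 0.02, "rx": 0, "ry": 0.025, "rz": 0, "grip": 38},
  ],
)

```text
t: 15.75
eef_pos: [571.3, -179.3, 108.6]
tcp_rot: [-1.571, -0.002, 0.027]
ft_force: [11.8, -0.4, -8.0]
opening: 0.38
```

Emit:
move_arm(
  rows=[
    {"tx": -0.2, "ty": 0, "tz": 0.01, "rx": 0, "ry": 0.012, "rz": 0, "grip": 38},
  ],
)

```text
t: 15.83
eef_pos: [569.5, -179.3, 108.6]
tcp_rot: [-1.572, -0.003, 0.015]
ft_force: [12.7, -0.3, -9.1]
opening: 0.377
```

Emit:
move_arm(
  rows=[
    {"tx": -0.2, "ty": 0, "tz": 0.01, "rx": 0, "ry": 0.012, "rz": 0, "grip": 38},
    {"tx": 0, "ty": 0, "tz": 0, "rx": 0, "ry": 0, "rz": 0, "grip": 38},
  ],
)

```text
t: 16.0
eef_pos: [567.8, -179.3, 108.6]
tcp_rot: [-1.572, -0.004, 0.004]
ft_force: [12.7, -0.9, -8.8]
opening: 0.38
```

Emit:
move_arm(
  rows=[
    {"tx": -0.4, "ty": 0, "tz": 0.01, "rx": 0, "ry": 0.025, "rz": 0, "grip": 38},
    {"tx": 0, "ty": 0, "tz": 0, "rx": 0, "ry": 0, "rz": 0, "grip": 38},
  ],
)

```text
t: 16.17
eef_pos: [564.2, -179.1, 108.6]
tcp_rot: [-1.572, -0.005, -0.022]
ft_force: [16.0, 0.4, -10.9]
opening: 0.381
```

Emit:
move_arm(
  rows=[
    {"tx": -0.3, "ty": 0, "tz": 0.01, "rx": 0, "ry": 0.02, "rz": 0, "grip": 38},
    {"tx": 0, "ty": 0, "tz": 0, "rx": 0, "ry": 0, "rz": 0, "grip": 38},
  ],
)

```text
t: 16.33
eef_pos: [561.8, -179.0, 108.6]
tcp_rot: [-1.572, -0.006, -0.042]
ft_force: [19.3, 0.1, -11.7]
opening: 0.38
```

```bash
python3 - <<'E'
from h import *
c=env.calibration("wrist");p,d=env.read_camera("wrist"); cv2.imwrite("pics/wrist7.png",p); P=pts(c,d)
for v in (190,210,230,250,262):
    row=p[v,270:380].max(1); r=np.nonzero(row<75)[0]+270; um=r.mean(); print(v,r.min(),r.max(),onz(c,um,v,106).round(1),P[v,int(um),2])
print(env.state()["eef_pos"])
E
```

```text
190 295 362 [ 568.2 -121.3  106. ] 120.55886043685882
210 299 357 [ 567.7 -130.4  106. ] 118.75983729966549
230 304 357 [ 568.5 -140.   106. ] 120.02270010255879
250 301 357 [ 567.5 -149.8  106. ] 119.22946223554894
262 301 357 [ 567.3 -155.9  106. ] 119.18186874387737
[ 561.86648298 -178.96780915  108.57226753]
```

View pics/wrist7.png

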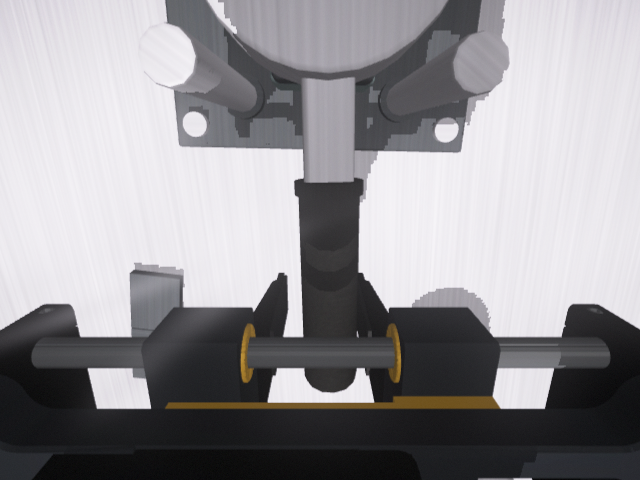

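The handle is mid-range and clear of both posts (at (165,55) and (482,62)). The rising resistance is therefore the nut's stop, not a post. One more small push to confirm.

Emit:
move_arm(
  rows=[
    {"tx": -0.3, "ty": 0, "tz": 0.01, "rx": 0, "ry": 0.02, "rz": 0, "grip": 38},
    {"tx": 0, "ty": 0, "tz": 0, "rx": 0, "ry": 0, "rz": 0, "grip": 38},
    {"tx": 0, "ty": 0, "tz": 0, "rx": 0, "ry": 0, "rz": 0, "grip": 38},
  ],
)

```text
t: 16.63
eef_pos: [559.5, -178.8, 108.6]
tcp_rot: [-1.572, -0.007, -0.061]
ft_force: [22.3, 1.0, -13.2]
opening: 0.378
```

Resistance keeps climbing to 22 N, well above the 5 N running torque. To check, I'll click back and re-tighten. If the nut is home, the force should rise straight away with no 5 N plateau.

Emit:
move_arm(
  rows=[
    {"tx": 1.23, "ty": 0, "tz": 0.05, "rx": 0, "ry": -0.08, "rz": 0, "grip": 38},
    {"tx": 1.23, "ty": 0, "tz": 0.05, "rx": 0, "ry": -0.08, "rz": 0, "grip": 38},
    {"tx": 1.23, "ty": 0, "tz": 0.05, "rx": 0, "ry": -0.08, "rz": 0, "grip": 38},
    {"tx": 1.23, "ty": 0, "tz": 0.05, "rx": 0, "ry": -0.08, "rz": 0, "grip": 38},
    {"tx": 1.23, "ty": 0, "tz": 0.05, "rx": 0, "ry": -0.08, "rz": 0, "grip": 38},
    {"tx": 0, "ty": 0, "tz": 0, "rx": 0, "ry": 0, "rz": 0, "grip": 38},
  ],
)

```text
t: 17.13
eef_pos: [618.0, -169.4, 108.5]
tcp_rot: [-1.571, 0.0, 0.344]
ft_force: [0.3, 0.1, 0.4]
opening: 0.383
```

Emit:
move_arm(
  rows=[
    {"tx": -0.77, "ty": 0, "tz": 0.03, "rx": 0, "ry": 0.05, "rz": 0, "grip": 38},
    {"tx": -0.77, "ty": 0, "tz": 0.03, "rx": 0, "ry": 0.05, "rz": 0, "grip": 38},
  ],
)

```text
t: 17.3
eef_pos: [601.4, -173.8, 108.3]
tcp_rot: [-1.57, 0.001, 0.236]
ft_force: [0.1, 0.3, -0.2]
opening: 0.383
```

Emit:
move_arm(
  rows=[
    {"tx": -0.6, "ty": 0, "tz": 0.02, "rx": 0, "ry": 0.04, "rz": 0, "grip": 38},
  ],
)

```text
t: 17.38
eef_pos: [595.0, -175.2, 108.4]
tcp_rot: [-1.57, 0.001, 0.195]
ft_force: [0.1, -0.1, 0.1]
opening: 0.38
```

Emit:
move_arm(
  rows=[
    {"tx": -0.6, "ty": 0, "tz": 0.02, "rx": 0, "ry": 0.04, "rz": 0, "grip": 38},
  ],
)

```text
t: 17.47
eef_pos: [589.2, -176.3, 108.5]
tcp_rot: [-1.57, 0.001, 0.155]
ft_force: [0.3, -0.2, 0.8]
opening: 0.383
```

Emit:
move_arm(
  rows=[
    {"tx": -0.4, "ty": 0, "tz": 0.02, "rx": 0, "ry": 0.025, "rz": 0, "grip": 38},
  ],
)

```text
t: 17.55
eef_pos: [585.1, -176.8, 108.6]
tcp_rot: [-1.57, 0.001, 0.13]
ft_force: [0.3, 0.2, 0.2]
opening: 0.383
```

Emit:
move_arm(
  rows=[
    {"tx": -0.4, "ty": 0, "tz": 0.02, "rx": 0, "ry": 0.025, "rz": 0, "grip": 38},
  ],
)

```text
t: 17.63
eef_pos: [581.7, -177.1, 108.7]
tcp_rot: [-1.57, 0.0, 0.107]
ft_force: [2.0, 2.0, -1.1]
opening: 0.378
```

Emit:
move_arm(
  rows=[
    {"tx": -0.2, "ty": 0, "tz": 0, "rx": 0, "ry": 0.013, "rz": 0, "grip": 38},
  ],
)

```text
t: 17.72
eef_pos: [580.1, -177.3, 108.6]
tcp_rot: [-1.57, -0.0, 0.095]
ft_force: [3.7, 2.5, -1.4]
opening: 0.378
```

Emit:
move_arm(
  rows=[
    {"tx": -0.2, "ty": 0, "tz": 0, "rx": 0, "ry": 0.013, "rz": 0, "grip": 38},
  ],
)

```text
t: 17.8
eef_pos: [578.6, -177.3, 108.7]
tcp_rot: [-1.571, -0.001, 0.083]
ft_force: [3.7, 2.6, -1.8]
opening: 0.379
```

Emit:
move_arm(
  rows=[
    {"tx": -0.4, "ty": 0, "tz": 0, "rx": 0, "ry": 0.025, "rz": 0, "grip": 38},
  ],
)

```text
t: 17.88
eef_pos: [575.3, -177.5, 108.7]
tcp_rot: [-1.571, -0.002, 0.059]
ft_force: [7.4, 5.7, -3.2]
opening: 0.381
```

Emit:
move_arm(
  rows=[
    {"tx": -0.4, "ty": 0, "tz": 0, "rx": 0, "ry": 0.025, "rz": 0, "grip": 38},
  ],
)

```text
t: 17.97
eef_pos: [571.5, -177.6, 108.7]
tcp_rot: [-1.571, -0.002, 0.033]
ft_force: [10.7, 7.0, -4.2]
opening: 0.385
```

Emit:
move_arm(
  rows=[
    {"tx": -0.4, "ty": 0, "tz": 0, "rx": 0, "ry": 0.025, "rz": 0, "grip": 38},
  ],
)

```text
t: 18.05
eef_pos: [568.0, -177.6, 108.7]
tcp_rot: [-1.57, -0.003, 0.008]
ft_force: [13.3, 8.7, -5.9]
opening: 0.382
```

Force rose straight from engagement with no plateau, along the same curve as before, so the nut is at its stop. Now I'll relax, open and lift away.

Emit:
move_arm(
  rows=[
    {"tx": 0.8, "ty": 0, "tz": 0, "rx": 0, "ry": -0.05, "rz": 0, "grip": 38},
    {"tx": 0.4, "ty": 0, "tz": 0, "rx": 0, "ry": -0.025, "rz": 0, "grip": 60},
    {"tx": 0, "ty": 0, "tz": 0, "rx": 0, "ry": 0, "rz": 0, "grip": 100},
    {"tx": 0, "ty": 0, "tz": 0, "rx": 0, "ry": 0, "rz": 0, "grip": 100},
    {"tx": 0, "ty": 0, "tz": 0, "rx": 0, "ry": 0, "rz": 0, "grip": 100},
    {"tx": 0, "ty": 0, "tz": 0, "rx": 0, "ry": 0, "rz": 0, "grip": 100},
    {"tx": 0, "ty": 0, "tz": 0, "rx": 0, "ry": 0, "rz": 0, "grip": 100},
    {"tx": 0, "ty": 0, "tz": 0, "rx": 0, "ry": 0, "rz": 0, "grip": 100},
    {"tx": 0, "ty": 0, "tz": 0, "rx": 0, "ry": 0, "rz": 0, "grip": 100},
  ],
)

```text
t: 18.8
eef_pos: [578.5, -178.0, 108.6]
tcp_rot: [-1.571, 0.0, 0.085]
ft_force: [0.4, -0.9, 0.1]
opening: 0.885
```

Emit:
move_arm(
  rows=[
    {"tx": 0, "ty": -2.5, "tz": 0, "rx": 0, "ry": 0, "rz": 0, "grip": 100},
    {"tx": 0, "ty": -2.5, "tz": 0, "rx": 0, "ry": 0, "rz": 0, "grip": 100},
    {"tx": 0, "ty": -2.5, "tz": 0, "rx": 0, "ry": 0, "rz": 0, "grip": 100},
    {"tx": 0, "ty": -2.5, "tz": 0, "rx": 0, "ry": 0, "rz": 0, "grip": 100},
    {"tx": 0, "ty": -2.5, "tz": 0, "rx": 0, "ry": 0, "rz": 0, "grip": 100},
    {"tx": 0, "ty": 0, "tz": 0, "rx": 0, "ry": 0, "rz": 0, "grip": 100},
  ],
)

```text
t: 19.3
eef_pos: [580.0, -178.5, 238.5]
tcp_rot: [-1.574, -0.006, 0.085]
ft_force: [0.4, -0.5, -0.3]
opening: 0.997
```

```bash
python3 - <<'E'
from h import *
s=env.state(); print(s["t"],s["eef_pos"],s["ft_force"])
c=env.calibration("wrist");p,d=env.read_camera("wrist"); cv2.imwrite("pics/wrist8.png",p)
for n,(x0,x1,y0,y1) in {"side":(320,530,180,390),"top":(235,465,125,235)}.items():
    q,_=env.read_camera(n); cv2.imwrite(f"pics/{n}8.png",cv2.resize(q[y0:y1,x0:x1],None,fx=2.8,fy=2.8,interpolation=cv2.INTER_CUBIC))
E
```

```text
19.3 [ 579.98060528 -178.45180442  238.50083394] [ 0.41168578 -0.47462185 -0.26214782]
```

View pics/wrist8.png

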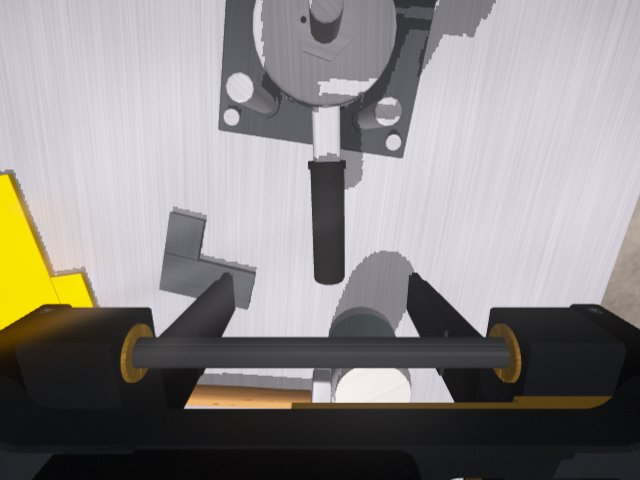

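View pics/side8.png

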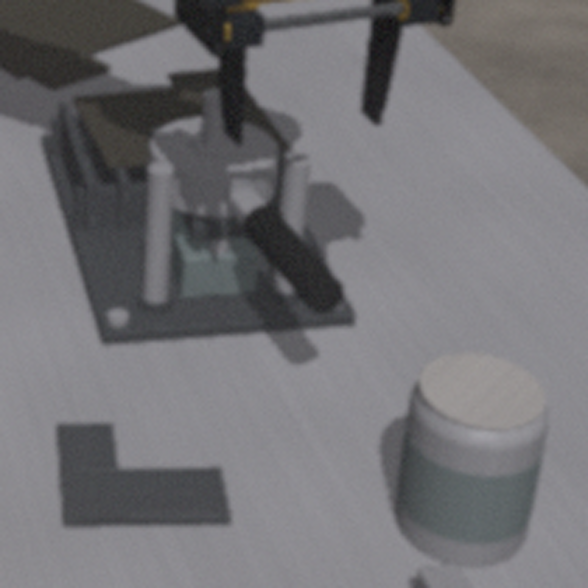

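The handle is free, and the can, offcut and hammer look unmoved. I'll shift the wrist camera over the strap to check its height against the sheet.

Emit:
move_arm(
  rows=[
    {"tx": -3, "ty": -2, "tz": 1, "rx": 0, "ry": 0, "rz": 0, "grip": 100},
    {"tx": -3, "ty": -2, "tz": 2.5, "rx": 0, "ry": 0, "rz": 0, "grip": 100},
    {"tx": -2, "ty": -1, "tz": 3, "rx": 0, "ry": 0, "rz": 0, "grip": 100},
    {"tx": 0, "ty": 0, "tz": 3.5, "rx": 0, "ry": 0, "rz": 0, "grip": 100},
    {"tx": 0, "ty": 0, "tz": 3.5, "rx": 0, "ry": 0, "rz": 0, "grip": 100},
    {"tx": 0, "ty": 0, "tz": 0, "rx": 0, "ry": 0, "rz": 0, "grip": 100},
  ],
)

```text
t: 19.95
eef_pos: [487.6, -47.3, 281.9]
tcp_rot: [-1.569, 0.002, 0.087]
ft_force: [-0.1, -0.8, 0.6]
opening: 1.0
```

```bash
python3 - <<'E'
from h import *
c=env.calibration("wrist");p,d=env.read_camera("wrist"); cv2.imwrite("pics/wrist9.png",p); P=pts(c,d)
x=P[...,0];y=P[...,1];z=P[...,2]
psi=-0.058; dx=x-570.7; dy=y+26.4; fx=np.cos(psi)*dx+np.sin(psi)*dy; fy=-np.sin(psi)*dx+np.cos(psi)*dy
m=(abs(fx)<18)&(fy>65)&(fy<110)&(z<110)&(z>40); print("strap top",m.sum(),np.median(z[m]), z[m].std())
m=(abs(fx)>35)&(abs(fx)<60)&(fy>110)&(fy<200)&(z>40)&(z<100); print("sheet top",m.sum(),np.median(z[m]),z[m].std())
m=(abs(abs(fx))<25)&(np.hypot(fx,fy)>25)&(np.hypot(fx,fy)<40)&(z>110)&(z<150); print("head top",m.sum(),np.median(z[m]))
E
```

```text
strap top 1810 81.40778342671743 0.7863593140800853
sheet top 4925 65.5006440041895 0.8158246273701275
head top 1953 124.45296353566619
```

View pics/wrist9.png

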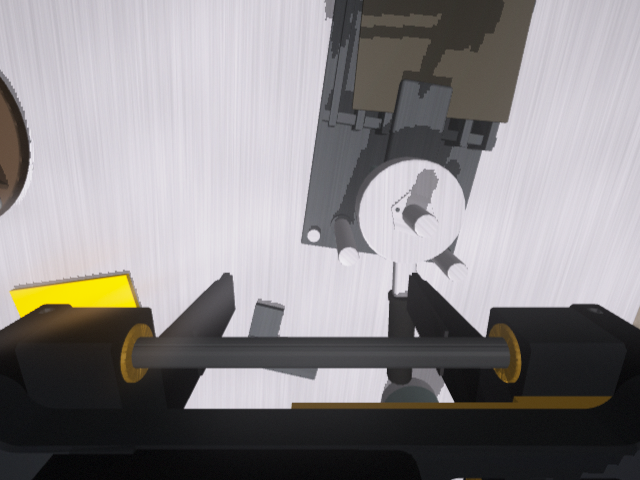

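The strap's top is 15.9 mm above the sheet's top. The strap is 16 mm thick, so its nose bears on the sheet. Handing in.

```bash
python3 - <<'E'
from h import *
print(env.job_done())
E
```

```text
the job is handed in; nothing more can be done
None
```

I clamped the sheet and handed the job in at about 20 s of the 64 s allowed; the interface reports no verdict. I closed the fingers loosely round the grip and swung the handle between the posts five times, until the nut would turn no further. I then let go and lifted clear.

**Last checks:**
- **Nut:** the fifth swing met rising resistance in mid-range, clear of both posts. It reached 22 N against about 5 N when the nut was running. After clicking back and pushing again, the force rose straight away along the same curve. The rise was springy (about 1.3 N/mm) rather than a sharp stop.
- **Strap:** its top measured 81.4 mm and the sheet's top 65.5 mm. The 15.9 mm difference matches the 16 mm strap, so the nose is on the sheet. The grip sank about 9.5 mm in all, which fits the nut's travel.
- **Sheet and bench items:** the sheet, can, offcut and hammer looked unmoved in the wrist and side views. I did not measure their shift in numbers.
- **Robot:** it touches nothing, and the wrist force was under 1 N at the end. Its highest reading in any report was about 26 N.

Early measurements of the stud's position differed by 3–5 mm between the top and wrist views. I used the wrist view because it gave 103.6 mm between the posts, against the 104 mm stated.

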